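Set a knurled stop collar with a slotted height gauge

TASK

Set the height of the stop on the little green stand: slide the brass slotted gauge along the base, between the two rails, until it is fully home against the threaded rod, then spin the knurled collar down the thread until it nips the gauge lightly: a squeeze of about 10 N, and never over 50 N even for a moment. Let go and leave the gauge nipped in place under the collar, and leave the other things on the bench alone.

Things in the scene. Friction and masses are not known exactly. Their poses are not given: they have to be found in the camera images.
- stand: Fixed green stop stand. Origin at bench level under the axis of an upright threaded rod, z up. Base plate 230 x 130 mm (x -150 to +80 mm, y +-65 mm), its top at z = 15 mm. Rod 16 mm in diameter, its top 95 mm above the bench. The gauge enters between two low rails from the -x side, sliding in +x, flat on the plate, until its slot's end meets the rod.
- rails_mouth (a point): Point on the plate's top, midway between the mouths of the two steel rails, 43 mm to -x of the rod's axis. The rails are 10 mm high; they are 47 mm apart inside from 24 mm before the rod's axis to 22 mm past it, and from the mouth to there they narrow from about 60 mm as a lead-in. Axes as the stand's.
- collar: Knurled aluminium collar on the rod, 46 mm diameter, 26 mm high, red dot on top. Origin at the centre of its underside, z up. Right-hand thread: clockwise seen from above lowers it 12 mm per turn; it only screws, about 0.06 N m of friction, and stays where left. At the start its underside is 24 to 29 mm above the plate's top.
- collar_top (a point): Centre of the collar's top face, 26 mm above its underside. Turned freely the collar resists with about 0.06 N m; once it bears on the gauge the moment grows by roughly 0.1 N m for each 10 N of squeeze, and the squeeze by roughly 10 N for each 4 degrees turned, so the last turn is done in steps of a few degrees, by feel. The rod ends 25 to 34 mm above this face.
- gauge: Loose slotted gauge, 20 mm thick, 0.15 to 0.3 kg. Brass fork head x -28 to +22 mm, 44 mm wide, with a 20 mm wide slot open at +x that ends at x = -8 mm; red handle bar 16 mm wide to x = -123 mm. Origin on the underside where the rod's axis lies when fully home; then it is at x = 0, y = 0 (slack 2 mm), z = 15 mm of the stand, x axes alike. z up.
- gauge_grip (a point): Point in the red handle, 85 mm to -x of the gauge's origin and 10 mm above its underside; the handle, 16 mm wide and 20 mm high, runs along x. Held here across its width, the hand passes beside the collar and rod.
- jar: Amber glass jar with a steel cap, 52 mm diameter, 75 mm high, origin under its centre. Bystander: leave alone.
- file: Screwdriver-like tool with a yellow handle, 170 mm long along its x, about 26 mm thick, lying on the bench. Bystander: leave alone.
- mandrel: Small steel cone on a round foot of 60 mm diameter, 62 mm high, origin under its centre. Bystander: leave alone.
Not all that is in view belongs to the job. Several things look just like the gauge: the one meant starts farthest to the robot's left.

How it is judged:
On the way, in this order (a step that is already met when the one before it is completed fails the run):
1. the gauge lies flat on the base, fully home against the rod, the collar still above it (x of gauge in the frame of stand between -0.003 and 0.003 m and y of gauge in the frame of stand between -0.004 and 0.004 m and z of gauge in the frame of stand between 0.012 and 0.017 m and angle between the x axis of gauge and the x axis of stand, either way round below 0.15 rad and contact force between collar and gauge below 1 N), for 0.2 s.
2. the collar has been spun down until it nips the gauge (x of gauge in the frame of stand between -0.003 and 0.003 m and y of gauge in the frame of stand between -0.004 and 0.004 m and z of gauge in the frame of stand between 0.012 and 0.017 m and angle between the x axis of gauge and the x axis of stand, either way round below 0.15 rad and contact force between collar and gauge above 3 N), for 0.2 s.
At the end, for the whole second after the job is handed in: The gauge is flat on the base plate and fully home (origin within 3 mm along x and 4 mm along y of the rod's axis, within 0.15 rad of the stand's direction), the collar's underside rests on it (33 to 36.5 mm above the bench) and nips it with 3 to 25 N, all at rest and released (all of step 2 and contact force between collar and gauge below 25 N and z of collar in the frame of stand between 0.033 and 0.0365 m and linear speed of gauge below 0.01 m/s and angular speed of collar below 0.05 rad/s); the robot touches nothing.
It fails at once if the collar presses on the gauge with more than 50 N (contact force between collar and gauge above 50 N).
It fails at once if the jar is moved by more than 30 mm (distance of jar from where it was at the start of the episode above 0.03 m).
It fails at once if the file is moved by more than 30 mm (distance of file from where it was at the start of the episode above 0.03 m).
It fails at once if the mandrel is moved by more than 30 mm (distance of mandrel from where it was at the start of the episode above 0.03 m).
It also fails if it takes over 72 s, if anything falls off the work surface, if the arm or the gripper's body presses on something with over 40 N, if the wrist force passes 120 N, or if a joint passes its speed limit or range.

ROBOT

A 6-joint arm with a two-finger parallel gripper is mounted at the origin on the work surface. World frame = base frame: x ahead of the robot, y to its left, z up, the work surface at z = 0. Lengths are in m, angles in rad, forces in N, time in s.
With the tool pointing down it reaches from about 0.325 to 0.75 m from the base axis. Payload 7.6 kg.
Tool frame: the origin (TCP) lies where the fingers leave the gripper's body, on its centre line; the fingertips stand arm.tcp_to_tips ahead of it and the grasp point (between the pads) lies 54 mm ahead of it (arm.tcp_to_tips is the distance from the TCP to the fingertips, in m); z points along the fingers, y is the line along which they close (so a half turn about z gives the same grasp; the last joint's range is limited). The gripper opens to 85 mm and grips with 20 to 120 N. Pads are 22 mm wide; open, the fingers measure 114 mm over their backs; the gripper's body (76 mm by 85 mm) begins 54 mm behind the grasp point. The pads swing forward as they close: fully open they stand 13 mm farther back than shut.
Start: joints at [-1.356, 0.052, 1.401, -0, 1.689, -0.07], TCP at [0.148, -0.504, 0.304] pointing down, gripper open.
Joint ranges: [-2.9, 2.9], [-0.91, 2.17], [0.12, 2.37], [-1.06, 4.2], [0.26, 2.73], [-2.93, 2.93]. Speed limits (rad/s): [2.57, 2.57, 3.01, 3.14, 3.14, 3.14].

INTERFACE

Orientations are given as a 3x3 rotation matrix whose columns are the frame's x, y, z axes.
In Python, from rig import arm, cams gives the robot as it stands.
- The arm moves only by the tool arm_command, never from a script. Its argument "motion" is one flat list of numbers, 7 for each row, row after row: the opening in per cent of the stroke, from 0 (shut) to 100 (fully open), then the shift along the tool's x, y, z in cm, then the turn, a rotation vector about the tool's x, y, z in rad. A call has exactly 8 rows; each row shifts and turns the commanded pose from where the row before left it, along the tool's axes as they then stand; what a row does not reach is not made up. A row lasts 1/10 s, in which the tool goes at most 50 mm and 8.59 degrees, less where a joint would pass 70% of its speed; a pose out of reach is approached as far as the arm can. A call with a gripper value outside its range is refused whole. The fingers move at their own pace and stop on an object; the grip force is fixed at half the most. Time passes only in rows, so rows that do not move let the fingers close, or fill a call up. It gives the time, the measured TCP pose, the force, the opening and the grip force at its end, in the units of the state.
- arm.observe(): the state, without advancing time (a new reading comes with each control period).
- cams.grab_frame(name): name is "scene" or "side" or "wrist"; returns a dict with "image" (480x640x3 uint8, blue, green, red), "fx", "fy", "cx", "cy" (pixels), "R" (3x3) and "t" (3): a world point X has camera coordinates R X + t; the wrist camera has in their place "hand_eye" (4x4, takes a point from camera to tool coordinates, whose origin is the TCP and whose axes are the flange's). Camera axes: x right, y down, z forward; pixel columns grow to the right and rows downward; lengths in m; the calibration is good to about 2 mm. A picture is of the moment at which its call begins: read the wrist's pose just before it. There is no depth.
- arm.hand_in(): hands the job in; it is judged then, once.
The state is a dict: "clock": time; "qpos": joint angles; "qd": joint speeds; "tau": joint torques, N m; "position": TCP position; "eef_rot": TCP orientation; "contact_force": force on the tool from outside, world axes, zero at the start; "moment": the same for the moment, N m; "width": finger opening in m; "gripper_force": force on a finger pad.
Only numpy, scipy, OpenCV 4.12 (cv2) and the standard library are available. Lean on these libraries where they do the work, as an engineer would, in place of code of your own. Each camera call takes 0.05 s, during which the arm holds its last target. There are 200 camera calls.

## Working session

There is one attempt and no reset: what is moved stays moved. The work goes in short steps, Python scripts to look and compute and a tool call to move; the robot and the scene stay as the last step left them, time stands still between calls to the robot, and variables do not carry over. Pictures are saved under pics/ and viewed, at most 10 in all, crops included, and the job is handed in when it is done.

Besides the shell and the picture viewer there is one more tool, called as name(argument=value, ...), one argument or row to a line, values as JSON. arm_command: Moves the arm, as the interface text tells. Its arguments: {"type":"object","properties":{"motion":{"type":"array"}},"required":["motion"]}

```bash
mkdir -p pics; ls
python3 - <<'E'
from rig import arm,cams
import cv2,numpy as np
print(arm.observe(),arm.tcp_to_tips)
a=cams.grab_frame("scene");b=cams.grab_frame("side")
for n,f in(("scene",a),("side",b)):
    cv2.imwrite(f"pics/{n}0.png",f["image"]); print(n,f["fx"],f["cx"],f["cy"],np.round(f["R"],3).tolist(),f["t"])
E
```

```text
pics
{'clock': 0.0, 'qpos': array([-1.35630523e+00,  5.28569728e-02,  1.40174170e+00, -3.32194171e-06,
        1.68859142e+00, -7.03001271e-02]), 'qd': array([-0.00033023,  0.00020204, -0.00176362, -0.00128477, -0.00082146,
       -0.00019702]), 'tau': array([ 1.90182916e-03, -3.81665397e+01, -3.60184729e+01,  6.40288863e-05,
        6.17598707e-03, -2.63676355e-05]), 'position': array([ 0.14748381, -0.50366349,  0.30305318]), 'eef_rot': array([[ 9.59720457e-01,  2.80956450e-01, -3.43239502e-04],
       [ 2.80956638e-01, -9.59719195e-01,  1.56013554e-03],
       [ 1.08916605e-04, -1.59372941e-03, -9.99998724e-01]]), 'contact_force': array([-0.11784684, -0.40678321, -0.73451579]), 'moment': array([-0.0336727 , -0.0303043 ,  0.01324005]), 'gripper_force': 0.0, 'width': 0.08548990405513987} 0.0726
scene 506.8806198575939 314.4859058548549 233.74693352027043 [[0.406, 0.914, 0.013], [0.661, -0.284, -0.694], [-0.631, 0.291, -0.72]] [-0.15105956 -0.26590813  1.45836011]
side 589.2339399547084 315.8401444857335 230.08351536791616 [[0.807, -0.59, -0.009], [-0.401, -0.537, -0.742], [0.433, 0.603, -0.67]] [-0.38993039  0.2267523   1.29250788]
```

View pics/scene0.png

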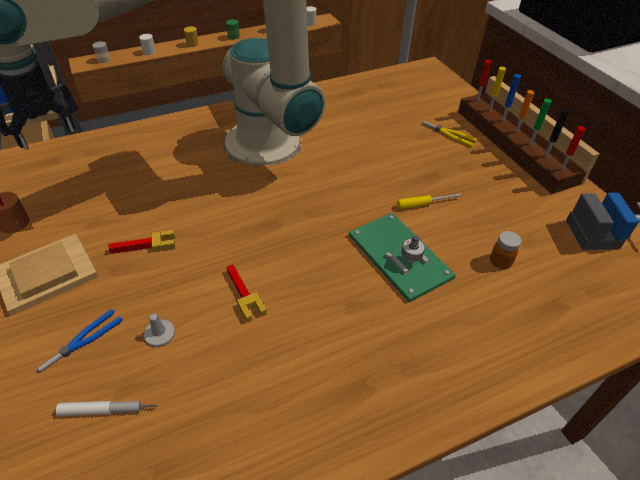

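View pics/side0.png

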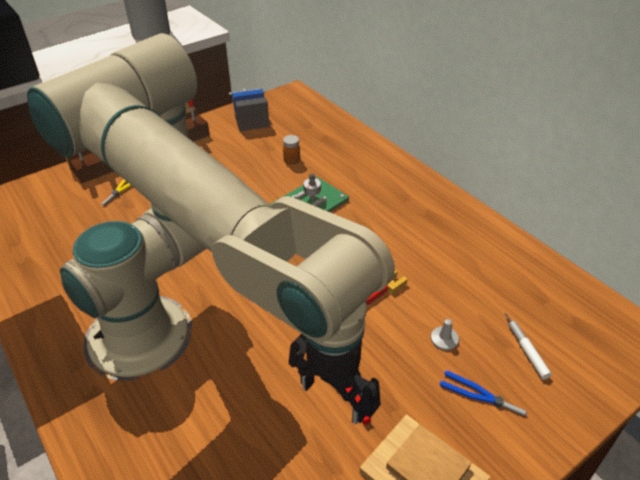

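The scene picture shows two gauge-like forks: A at (140,244), and B with its handle at (238,282) and head at (246,303). The stand is at (400,255), with the rod and collar at (414,245). In this view the robot's left (+y) points right and up, so B should be the one meant. I'll measure both and confirm in a crop.

```bash
cat > h.py <<'E'
import cv2,numpy as np
from rig import arm,cams
def campose(f,st=None):
    if "R" in f: return np.array(f["R"]),np.array(f["t"]).ravel()
    T=np.eye(4);T[:3,:3]=st["eef_rot"];T[:3,3]=st["position"]
    W=np.linalg.inv(T@np.array(f["hand_eye"]));return W[:3,:3],W[:3,3]
def ray(f,uv,z,st=None):
    R,t=campose(f,st);uv=np.atleast_2d(uv).astype(float)
    d=np.c_[(uv[:,0]-f["cx"])/f["fx"],(uv[:,1]-f["cy"])/f["fy"],np.ones(len(uv))]@R
    c=-R.T@t;return c+d*((z-c[2])/d[:,2])[:,None]
def proj(f,X,st=None):
    R,t=campose(f,st);c=np.atleast_2d(X)@R.T+t
    return c[:,:2]/c[:,2:]*[f["fx"],f["fy"]]+[f["cx"],f["cy"]]
def mask(f,lo,hi):return cv2.inRange(cv2.cvtColor(f["image"],cv2.COLOR_BGR2HSV),np.array(lo),np.array(hi))
RED=[((0,200,90),(4,255,255)),((175,180,90),(180,255,255))]
def red(f):return mask(f,*RED[0])|mask(f,*RED[1])
def blobs(m,amin):
    o=[]
    for c in cv2.findContours(m,cv2.RETR_EXTERNAL,cv2.CHAIN_APPROX_NONE)[0]:
        if cv2.contourArea(c)>amin:o.append(c)
    return o
E
python3 - <<'E'
from h import *
f=cams.grab_frame("scene");im=f["image"]
for n,m,z in(("red",red(f),.02),("brass",mask(f,(22,150,90),(32,255,255)),.02),("green",mask(f,(60,100,50),(85,255,255)),.015)):
    for c in blobs(m,60):
        r=cv2.minAreaRect(c);P=ray(f,c[:,0],z).astype(np.float32)
        w=cv2.minAreaRect(P[:,:2].copy());print(n,np.round(r[0]),cv2.contourArea(c),"world",np.round(w[0],3),np.round(w[1],3),round(w[2],1))
        if n=="green" and cv2.contourArea(c)>1000:print(np.round(cv2.boxPoints(w),3))
print("jar",ray(f,(505,265),0),"mandrel",ray(f,(158,338),0),"file",ray(f,(430,202),.01),"coll",ray(f,(414,243),.065))
cv2.imwrite("pics/crop1.png",np.vstack([cv2.resize(im[200:330,90:290],(800,520),interpolation=cv2.INTER_CUBIC)]))
E
```

```text
red [238. 280.] 203.0 world [ 0.474 -0.226] [0.092 0.015] 4.2
red [130. 243.] 159.0 world [ 0.277 -0.417] [0.09  0.016] 78.4
brass [251. 304.] 213.0 world [ 0.549 -0.22 ] [0.054 0.043] 4.4
brass [162. 238.] 141.0 world [ 0.289 -0.344] [0.047 0.045] 78.5
brass [414. 201.] 280.0 world [0.41  0.254] [0.093 0.035] 77.6
brass [458. 136.] 209.0 world [0.218 0.517] [0.107 0.045] 30.4
brass [498.  81.] 150.0 world [0.01  0.827] [0.022 0.207] 44.2
green [400. 256.] 3671.0 world [0.543 0.134] [0.232 0.132] 7.3
[[0.42  0.185]
 [0.436 0.053]
 [0.666 0.083]
 [0.649 0.214]]
green [542. 114.] 179.0 world [0.218 0.833] [0.021 0.191] 38.8
jar [[0.65647179 0.34436398 0.        ]] mandrel [[ 5.36690227e-01 -4.11191333e-01 -1.11022302e-16]] file [[0.41914529 0.29640355 0.01      ]] coll [[0.56473474 0.14950805 0.065     ]]
```

View pics/crop1.png

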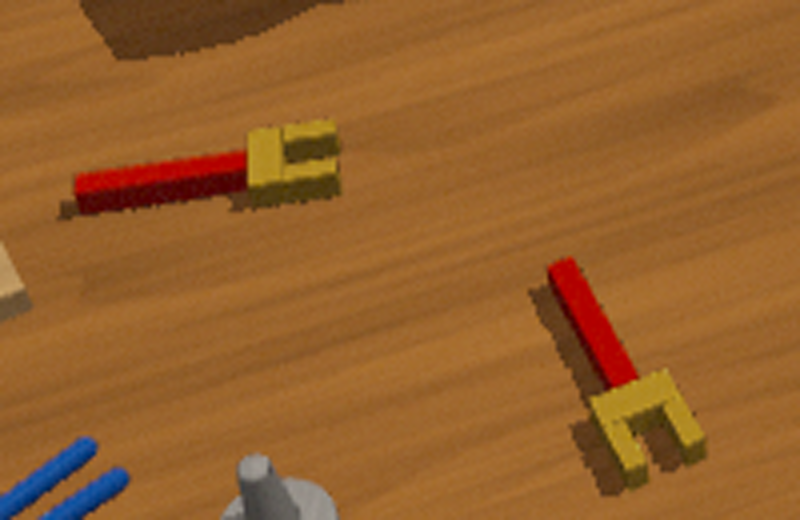

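B (enlarged crop: upright fork at right, pixel 238,280) lies at y≈-0.22, against -0.38 for A. B is therefore farthest left and fits the description, and its sizes match. The stand heading is about 7.4° with its rod towards +x. I'll move above B.

arm_command(
  motion=[100,4.2,-1.95,1.0,0,0,0,100,4.2,-1.95,1.0,0,0,0,100,4.2,-1.95,1.0,0,0,0,100,4.2,-1.95,1.0,0,0,0,100,4.2,-1.95,1.0,0,0,0,100,4.2,-1.95,1.0,0,0,0.1,100,4.2,-1.95,1.0,0,0,0.11,100,3.5,-1.0,0.5,0,0,0],
)

```text
clock: 0.95
position: [0.4296, -0.2788, 0.2279]
eef_rot: [[0.997, 0.073, -0.001], [0.073, -0.997, 0.001], [-0.001, -0.001, -1.0]]
contact_force: [-0.4, -1.9, 0.5]
width: 0.0854
gripper_force: 0.0
```

```bash
cat >> h.py <<'E'
def head(st):return np.degrees(np.arctan2(st["eef_rot"][1,0],st["eef_rot"][0,0]))
E
python3 - <<'E'
from h import *
st=arm.observe();f=cams.grab_frame("wrist")
print(st["clock"],st["position"],head(st),np.round(f["hand_eye"],3).tolist(),f["fx"])
cv2.imwrite("pics/w1.png",f["image"])
for n,m,z in(("red",red(f),.02),("brass",mask(f,(22,150,90),(32,255,255)),.02)):
    for c in blobs(m,800):
        P=ray(f,c[:,0],z,st).astype(np.float32);w=cv2.minAreaRect(P[:,:2].copy())
        print(n,np.round(cv2.minAreaRect(c)[0]),np.round(w[0],4),np.round(w[1],4),round(w[2],2))
E
```

```text
0.95 [ 0.42963527 -0.27883544  0.22786904] 4.205786032879937 [[-0.001, -0.951, -0.31, 0.081], [1.0, -0.001, 0.0, 0.0], [-0.0, -0.31, 0.951, -0.07], [0.0, 0.0, 0.0, 1.0]] 374.40730406783723
```

View pics/w1.png

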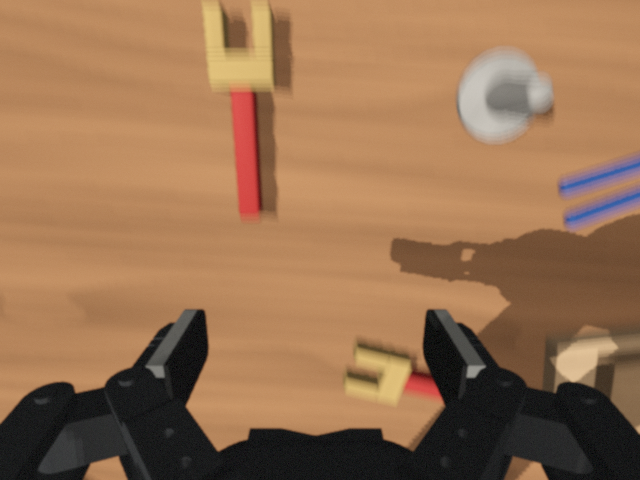

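The wrist view shows B's red handle at about (246,155) and its brass head at (240,50), with the mandrel at (505,95). The image is blurred because the arm was still moving. I'll centre over the handle, settle and measure again with looser colour limits.

arm_command(
  motion=[100,1.2,-1.6,0.5,0,0,0,100,1.2,-1.6,0.5,0,0,0,100,1.0,-1.2,0.5,0,0,0,100,0,0,0,0,0,0,100,0,0,0,0,0,0,100,0,0,0,0,0,0,100,0,0,0,0,0,0,100,0,0,0,0,0,0],
)

```text
clock: 1.8
position: [0.4587, -0.2354, 0.2141]
eef_rot: [[0.997, 0.074, 0.0], [0.074, -0.997, -0.0], [0.0, 0.0, -1.0]]
contact_force: [-0.1, 0.7, 0.3]
width: 0.0853
gripper_force: 0.0
```

Run:
```python
from h import *
st=arm.observe();f=cams.grab_frame("wrist")
print(st["clock"],st["position"],head(st),st["contact_force"])
for n,m,z in(("red",mask(f,(0,170,90),(6,255,255))|mask(f,(172,150,80),(180,255,255)),.02),("brass",mask(f,(19,80,100),(34,255,255)),.02)):
    for c in blobs(m,500):
        P=ray(f,c[:,0],z,st).astype(np.float32);w=cv2.minAreaRect(P[:,:2].copy())
        print(n,np.round(cv2.minAreaRect(c)[0]),np.round(w[0],4),np.round(w[1],4),round(w[2],2))
cv2.imwrite("pics/w2.png",f["image"])
```

```text
1.8 [ 0.45874185 -0.23540935  0.21412901] 4.237208498605288 [-0.06567325  0.73749508  0.25031289]
red [302. 205.] [ 0.4758 -0.2255] [0.0922 0.0153] 4.1
brass [413. 418.] [ 0.297  -0.3321] [0.0442 0.0527] 70.73
brass [300. 102.] [ 0.5476 -0.22  ] [0.0491 0.0437] 4.21
```

B is measured at 92×15 mm for the handle and 49×44 mm for the head, heading 4.2°, and both sizes fit. Its grip point is (0.466, -0.226). Next: descend and grip.

arm_command(
  motion=[100,0.8,-0.85,2.5,0,0,0,100,0,0,3.0,0,0,0,100,0,0,3.0,0,0,0,100,0,0,2.8,0,0,0,100,0,0,1.6,0,0,0,100,0,0,0.9,0,0,0,100,0,0,0,0,0,0,0,0,0,0,0,0,0],
)

```text
clock: 2.65
position: [0.4668, -0.2262, 0.0769]
eef_rot: [[0.997, 0.075, 0.001], [0.075, -0.997, -0.001], [0.001, 0.001, -1.0]]
contact_force: [1.6, -0.2, 0.7]
width: 0.073
gripper_force: 0.0
```

arm_command(
  motion=[0,0,0,0,0,0,0,0,0,0,0,0,0,0,0,0,0,0,0,0,0,0,0,0,0,0,0,0,0,0,0,0,0,0,0,0,0,0,0,0,0,0,0,0,0,0,0,0,0,0,0,0,0,0,0,0],
)

```text
clock: 3.45
position: [0.4666, -0.2259, 0.0765]
eef_rot: [[0.997, 0.075, 0.001], [0.075, -0.997, -0.001], [0.001, 0.001, -1.0]]
contact_force: [-1.0, 0.7, 5.5]
width: 0.0143
gripper_force: 60.9
```

arm_command(
  motion=[0,0,0,-2.5,0,0,0,0,0,-0.5,-3.5,0,0,0,0,-0.8,-4.0,-2.5,0,0,0,0,-0.8,-4.5,-1.5,0,0,0,0,-0.8,-4.5,0,0,0,0,0,-0.8,-4.5,0,0,0,0,0,-0.9,-4.5,0,0,0,0,0,0,-4.5,0,0,0,0],
)

```text
clock: 4.25
position: [0.4036, 0.0418, 0.1751]
eef_rot: [[0.997, 0.074, -0.002], [0.074, -0.997, -0.0], [-0.002, 0.0, -1.0]]
contact_force: [0.6, 0.0, -1.7]
width: 0.0144
gripper_force: 59.9
```

arm_command(
  motion=[0,0,-4.0,0,0,0,0,0,0,-2.5,0,0,0,-0.056,0,0,-1.0,0,0,0,0,0,0,0,0,0,0,0,0,0,0,0,0,0,0,0,0,0,0,0,0,0,0,0,0,0,0,0,0,0,0,0,0,0,0,0],
)

```text
clock: 5.05
position: [0.3992, 0.1145, 0.1759]
eef_rot: [[0.992, 0.129, 0.0], [0.129, -0.992, -0.0], [0.0, 0.0, -1.0]]
contact_force: [-0.2, 0.2, -2.6]
width: 0.0145
gripper_force: 59.9
```

Run:
```python
from h import *
st=arm.observe();f=cams.grab_frame("wrist");g=cams.grab_frame("scene")
print(st["clock"],st["position"],head(st),st["contact_force"],st["width"],st["gripper_force"])
cv2.imwrite("pics/w3.png",f["image"])
cv2.imwrite("pics/s3.png",cv2.resize(g["image"][180:320,320:500],None,fx=4,fy=4,interpolation=cv2.INTER_CUBIC))
m=mask(f,(60,60,30),(90,255,255));c=max(blobs(m,500),key=cv2.contourArea)
hull=cv2.convexHull(c);P=ray(f,hull[:,0],.015,st).astype(np.float32);w=cv2.minAreaRect(P[:,:2].copy());print(w,np.round(cv2.boxPoints(w),4))
```

```text
5.05 [0.39924762 0.11447006 0.17588652] 7.412199398993705 [-0.1935232   0.18675783 -2.5641203 ] 0.014495075764451746 59.92475867271423
((0.4827387034893036, 0.13001981377601624), (0.11090242862701416, 0.12697194516658783), 7.368289470672607) [[0.4196 0.1859]
 [0.4359 0.0599]
 [0.5459 0.0742]
 [0.5296 0.2001]]
```

View pics/w3.png

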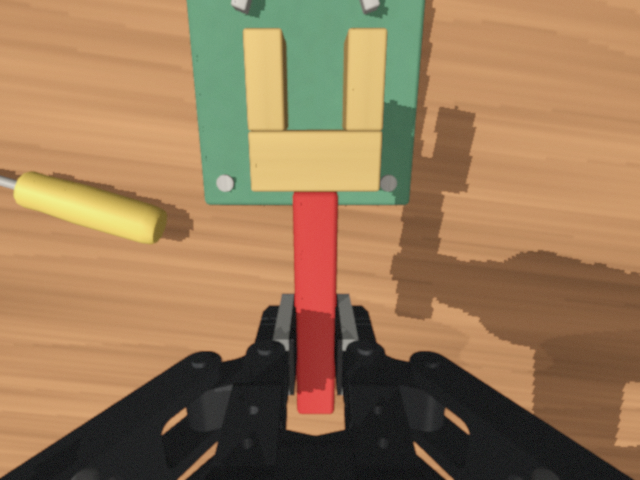

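View pics/s3.png

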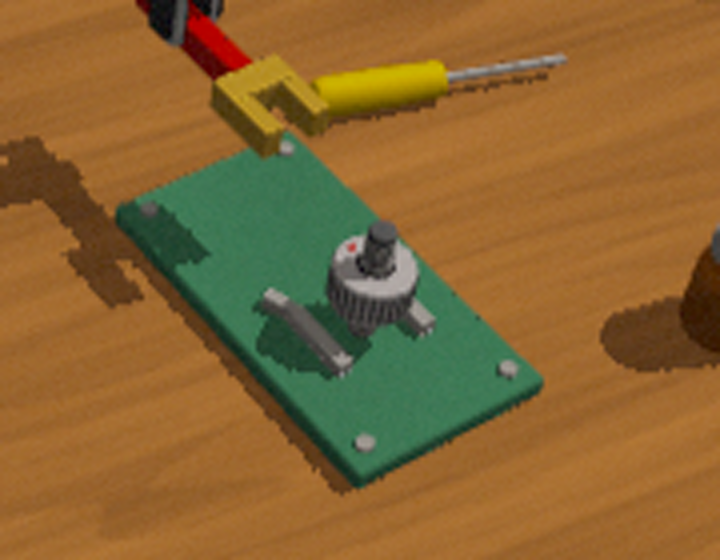

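The wrist picture shows the gauge held straight, with its handle at column 316. The plate's screws are at (226,184) and (389,184), and the rail mouths at (240,3) and (370,3). The scene crop shows the four screws, the rod top at crop (382,228), the rails, and the red dot on the collar. I'll work out the stand axis from these.

Run:
```python
from h import *
st=arm.observe();f=cams.grab_frame("wrist");g=cams.grab_frame("scene")
h=np.radians(7.37);ex=np.array([np.cos(h),np.sin(h)]);ey=np.array([-ex[1],ex[0]])
C=lambda a:np.array(a,float)/4+[320,180]
s=ray(g,[C(p) for p in((285,148),(148,210),(507,370),(364,442))],.016)
print("scene screws",np.round(s,4).tolist(),"mean",s.mean(0),"rod from",s.mean(0)[:2]+.035*ex)
print("scene headings",np.degrees(np.arctan2(*(s[2]-s[0])[[1,0]])),np.degrees(np.arctan2(*(s[3]-s[1])[[1,0]])))
print("rodtop",ray(g,C((382,229)),.095),"dot",ray(g,C((351,247)),.067))
# wrist screws via bright grey blobs
m=mask(f,(0,0,130),(180,60,255))
for c in blobs(m,60):
    x,y,w,hh=cv2.boundingRect(c)
    if y<260 and x>190 and x<430: print("w blob",x,y,w,hh,ray(f,(x+w/2,y+hh/2),.016,st)[0])
ws=ray(f,[(226,184),(389,184)],.016,st);print("wrist screws",np.round(ws,4),"mean",ws.mean(0))
wr=ray(f,[(240,3),(370,3)],.025,st);print("mouth",np.round(wr,4),"mean",wr.mean(0), "rod",wr.mean(0)[:2]+.043*ex)
for nm,p in(("wr",wr.mean(0)),("ws",ws.mean(0)),("sc",s.mean(0))):print(nm,"y along ey",p[:2]@ey,"x",p[:2]@ex)
# gauge in hand: slot inner edges at top plane z: underside = st z -.0765
zt=st["position"][2]-.0765+.02
gg=ray(f,[(245,30),(386,30),(250,190),(381,190),(293,193),(337,193),(316,131)],zt,st)[:,:2]-st["position"][:2]
R=np.array(st["eef_rot"])[:2,:2];print(np.round(gg@R,4))
```

```text
scene screws [[0.433, 0.1757, 0.016], [0.4468, 0.0755, 0.016], [0.6325, 0.1999, 0.016], [0.6438, 0.102, 0.016]] mean [0.53901952 0.13826959 0.016     ] rod from [0.57373036 0.14275926]
scene headings 6.928242025102784 7.675677564421855
rodtop [[0.57389768 0.14211805 0.095     ]] dot [[0.55766426 0.13770834 0.067     ]]
w blob 383 176 13 16 [0.44628294 0.07420621 0.016     ]
w blob 216 174 18 19 [0.43356286 0.17452956 0.016     ]
w blob 362 0 18 10 [0.53960363 0.10229851 0.016     ]
w blob 231 0 17 10 [0.53052229 0.17209163 0.016     ]
wrist screws [[0.4333 0.1739 0.016 ]
 [0.4462 0.0745 0.016 ]] mean [0.43978829 0.12420709 0.016     ]
mouth [[0.5294 0.17   0.025 ]
 [0.5381 0.1038 0.025 ]] mean [0.53374596 0.13694159 0.025     ] rod [0.57639072 0.14245747]
wr y along ey 0.06734325937648086 x 0.5469027657627462
ws y along ey 0.06676651611782664 x 0.45208779319017534
sc y along ey 0.06798382140624938 x 0.5523031053909458
[[ 0.1054 -0.0205]
 [ 0.1054  0.0217]
 [ 0.0571 -0.0216]
 [ 0.0571  0.0228]
 [ 0.0561 -0.0071]
 [ 0.056   0.0079]
 [ 0.0763  0.0008]]
```

The estimates agree: rod axis (0.575, 0.1425), heading 7.4°, and the gauge lies straight in the hand. I'll lower it onto the plate just before the rail mouth.

arm_command(
  motion=[0,0.7,-0.3,1.5,0,0,0,0,0.7,-0.26,2.0,0,0,0,0,0,0,2.0,0,0,0,0,0,0,1.5,0,0,0,0,0,0,0.9,0,0,0,0,0,0,0.4,0,0,0,0,0,0,0,0,0,0,0,0,0,0,0,0,0],
)

```text
clock: 6.05
position: [0.4127, 0.1226, 0.0936]
eef_rot: [[0.991, 0.13, 0.001], [0.13, -0.991, 0.0], [0.001, 0.0, -1.0]]
contact_force: [0.7, -0.1, -1.8]
width: 0.0143
gripper_force: 59.9
```

arm_command(
  motion=[0,0.5,0,0,0,0,0,0,0.8,0,0,0,0,0,0,0.8,0,0,0,0,0,0,0.8,0,0,0,0,0,0,0.8,0,0,0,0,0,0,0.6,0,0,0,0,0,0,0.2,0,0,0,0,0,0,0,0,0,0,0,0],
)

```text
clock: 6.85
position: [0.457, 0.1283, 0.0927]
eef_rot: [[0.991, 0.13, -0.0], [0.13, -0.991, -0.0], [-0.0, 0.0, -1.0]]
contact_force: [-0.9, -0.2, -2.4]
width: 0.0146
gripper_force: 59.9
```

arm_command(
  motion=[0,0.4,0.05,0.05,0,0,0,0,0.5,0,0,0,0,0,0,0.5,0,0,0,0,0,0,0.5,0,0,0,0,0,0,0.4,0,0,0,0,0,0,0.4,0,0,0,0,0,0,0.2,0,0,0,0,0,0,0,0,0,0,0,0],
)

```text
clock: 7.65
position: [0.4859, 0.1316, 0.0923]
eef_rot: [[0.991, 0.13, 0.0], [0.13, -0.991, -0.0], [0.0, 0.0, -1.0]]
contact_force: [-1.5, 0.5, -2.1]
width: 0.0143
gripper_force: 59.9
```

arm_command(
  motion=[0,0.1,0,0,0,0,0,0,0.1,0,0,0,0,0,0,0.1,0,0,0,0,0,0,0.1,0,0,0,0,0,0,0,0,0,0,0,0,0,0,0,0,0,0,0,0,0,0,0,0,0,0,0,0,0,0,0,0,0],
)

```text
clock: 8.45
position: [0.4896, 0.1321, 0.0924]
eef_rot: [[0.991, 0.13, -0.0], [0.13, -0.991, -0.0], [-0.0, 0.0, -1.0]]
contact_force: [0.0, 0.4, -2.4]
width: 0.0145
gripper_force: 59.9
```

arm_command(
  motion=[0,0.1,0,0,0,0,0,0,0,0,0,0,0,0,0,0.1,0,0,0,0,0,0,0,0,0,0,0,0,0,0.05,0,0,0,0,0,0,0,0,0,0,0,0,0,0,0,0,0,0,0,0,0,0,0,0,0,0],
)

```text
clock: 9.25
position: [0.4911, 0.1324, 0.092]
eef_rot: [[0.991, 0.131, -0.004], [0.131, -0.991, -0.001], [-0.004, 0.0, -1.0]]
contact_force: [-7.1, -1.4, 1.0]
width: 0.0143
gripper_force: 60.3
```

Contact at the predicted home position: 7 N against the push. Next I release, rise and look.

arm_command(
  motion=[0,0,0,0.05,0,0,0,0,0,0,0,0,0,0,50,0,0,0,0,0,0,50,0,0,0,0,0,0,50,0,0,0,0,0,0,50,0,0,0,0,0,0,50,0,0,0,0,0,0,50,0,0,0,0,0,0],
)

```text
clock: 10.05
position: [0.4922, 0.1325, 0.0919]
eef_rot: [[0.991, 0.13, 0.0], [0.13, -0.991, -0.0], [0.0, 0.0, -1.0]]
contact_force: [0.4, 0.0, -0.4]
width: 0.0428
gripper_force: 0.0
```

arm_command(
  motion=[50,0,0,-1.0,0,0,0,50,0,0,-2.0,0,0,0,50,0,0,-3.0,0,0,0,50,0,0,-3.0,0,0,0,50,0,0,-1.0,0,0,0,50,0,0,0,0,0,0,50,0,0,0,0,0,0,50,0,0,0,0,0,0],
)

```text
clock: 10.85
position: [0.4914, 0.1323, 0.19]
eef_rot: [[0.991, 0.13, -0.003], [0.13, -0.991, -0.001], [-0.003, 0.0, -1.0]]
contact_force: [0.3, 1.0, -0.3]
width: 0.0427
gripper_force: 0.0
```

Run:
```python
from h import *
st=arm.observe();f=cams.grab_frame("wrist");g=cams.grab_frame("scene")
print(st["clock"],st["position"],st["qpos"],head(st),st["contact_force"],st["moment"])
a=cv2.resize(f["image"][0:400,120:520],(600,600));b=cv2.resize(g["image"][200:320,380:500][:, :40],(200,600))
cv2.imwrite("pics/w4.png",np.hstack([cv2.resize(f["image"][:,100:540],(400,436)),cv2.resize(g["image"][205:314,350:450],(400,436),interpolation=cv2.INTER_CUBIC)]))
h=np.radians(7.4);ex=np.array([np.cos(h),np.sin(h)]);ey=np.array([-ex[1],ex[0]])
for n,ff,s,z,m in(("wred",f,st,.035,mask(f,(0,170,90),(6,255,255))|mask(f,(172,150,80),(180,255,255))),("wbrass",f,st,.035,mask(f,(19,80,100),(34,255,255))),("sred",g,None,.035,red(g))):
    for c in blobs(m,80):
        P=ray(ff,c[:,0],z,s).astype(np.float32);w=cv2.minAreaRect(P[:,:2].copy());p=np.array(w[0])-[.575,.1425]
        if np.hypot(*p)<.15:print(n,np.round(w[1],4),round(w[2],2),"rel stand",p@ex,p@ey)
```

```text
10.85 [0.49144788 0.13232243 0.19002506] [ 1.90491399e-01  7.63149143e-02  1.60535492e+00 -1.09197426e-04
  1.46311224e+00  1.63052905e+00] 7.492575598798374 [ 0.29867025  1.01893625 -0.30507676] [ 0.01992915  0.00471691 -0.00447168]
wred [0.0915 0.0147] 7.57 rel stand -0.0749984613418857 5.215699276022237e-05
wbrass [0.0136 0.0441] 5.63 rel stand -0.022516807641169298 0.00043882833492911227
sred [0.0891 0.0158] 7.8 rel stand -0.0762496657495699 -0.001352343943279901
```

View pics/w4.png

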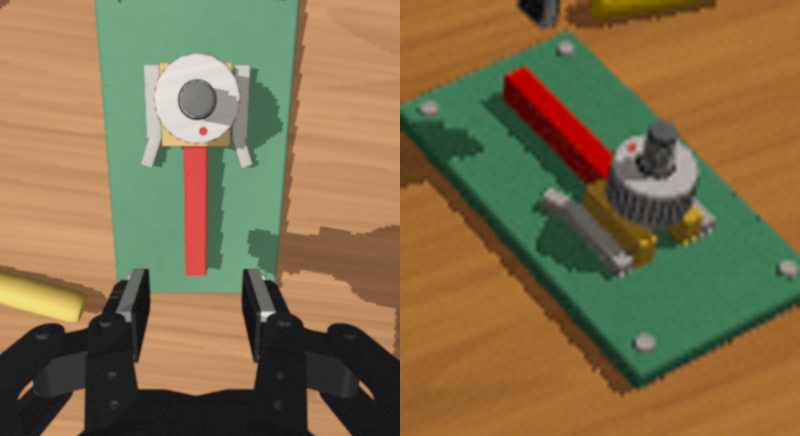

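The picture shows the gauge home, with its fork under the collar around the rod. Its handle centre measures -75 mm along the stand's x (expected -75.5). Next I go over the collar and wind the wrist back about 4 rad so that one grip can cover the whole spin.

arm_command(
  motion=[75,4.2,0.05,0,0,0,0,75,4.2,0.05,0,0,0,0,75,0,0,0,0,0,-0.148,75,0,0,0,0,0,-0.148,75,0,0,0,0,0,-0.148,75,0,0,0,0,0,-0.148,75,0,0,0,0,0,-0.148,75,0,0,0,0,0,-0.148],
)

```text
clock: 11.75
position: [0.5753, 0.1424, 0.1908]
eef_rot: [[0.519, 0.855, -0.002], [0.855, -0.519, -0.0], [-0.001, -0.001, -1.0]]
contact_force: [0.0, -0.3, 0.3]
width: 0.0642
gripper_force: 0.0
```

arm_command(
  motion=[75,0,0,0,0,0,-0.148,75,0,0,0,0,0,-0.148,75,0,0,0,0,0,-0.148,75,0,0,0,0,0,-0.148,75,0,0,0,0,0,-0.148,75,0,0,0,0,0,-0.148,75,0,0,0,0,0,-0.148,75,0,0,0,0,0,-0.148],
)

```text
clock: 12.55
position: [0.5753, 0.1424, 0.1908]
eef_rot: [[-0.596, 0.803, -0.002], [0.803, 0.596, -0.0], [0.001, -0.002, -1.0]]
contact_force: [0.6, 0.5, 0.4]
width: 0.0641
gripper_force: 0.0
```

arm_command(
  motion=[75,0,0,0,0,0,-0.148,75,0,0,0,0,0,-0.148,75,0,0,0,0,0,-0.148,75,0,0,0,0,0,-0.148,75,0,0,0,0,0,-0.148,75,0,0,0,0,0,-0.148,75,0,0,0,0,0,-0.148,75,0,0,0,0,0,-0.148],
)

```text
clock: 13.35
position: [0.5753, 0.1424, 0.1908]
eef_rot: [[-0.969, -0.249, -0.002], [-0.249, 0.969, -0.0], [0.002, 0.0, -1.0]]
contact_force: [0.1, 0.2, 0.3]
width: 0.0641
gripper_force: 0.0
```

arm_command(
  motion=[75,0,0,0,0,0,-0.148,75,0,0,0,0,0,-0.148,75,0,0,0,0,0,-0.148,75,0,0,0,0,0,-0.148,75,0,0,0,0,0,-0.148,75,0,0,0,0,0,0,75,0,0,0,0,0,0,75,0,0,0,0,0,0],
)

```text
clock: 14.15
position: [0.5755, 0.1424, 0.1915]
eef_rot: [[-0.555, -0.832, -0.001], [-0.832, 0.555, -0.0], [0.0, 0.0, -1.0]]
contact_force: [0.0, 0.1, -0.2]
width: 0.0637
gripper_force: 0.0
```

Run:
```python
from h import *
st=arm.observe();g=cams.grab_frame("side")
print(st["clock"],st["position"],st["qpos"],head(st),st["moment"],st["tau"])
P=st["position"];print("shift tool",(np.array(st["eef_rot"]).T@(np.array([.575,.1425,.117])-P))*100)
```

```text
14.15 [0.57546049 0.14243845 0.19151158] [ 1.80395954e-01  3.02780019e-01  1.34477252e+00 -1.04074036e-04
  1.49461756e+00 -2.37269143e+00] -123.71840822366794 [-0.00991315 -0.03654691  0.06738552] [-2.00027353e-03 -4.67269063e+01 -3.46411693e+01 -6.05850510e-04
  1.66203165e-03  2.36862211e-02]
shift tool [0.0168947  0.0391645  7.45118075]
```

arm_command(
  motion=[75,0,0.04,2.0,0,0,0,75,0,0,2.0,0,0,0,75,0,0,2.0,0,0,0,75,0,0,1.0,0,0,0,75,0,0,0.45,0,0,0,75,0,0,0,0,0,0,75,0,0,0,0,0,0,45,0,0,0,0,0,0],
)

```text
clock: 15.0
position: [0.5757, 0.1428, 0.1186]
eef_rot: [[-0.553, -0.833, 0.002], [-0.833, 0.553, 0.0], [-0.001, -0.001, -1.0]]
contact_force: [-0.0, -0.2, 0.0]
width: 0.0512
gripper_force: 0.0
```

arm_command(
  motion=[30,0,0,0,0,0,0,30,0,0,0,0,0,0,30,0,0,0,0,0,0,30,0,0,0,0,0,0,30,0,0,0,0,0,0,30,0,0,0,0,0,0,30,0,0,0,0,0,0,30,0,0,0,0,0,0],
)

```text
clock: 15.8
position: [0.5746, 0.1437, 0.1192]
eef_rot: [[-0.552, -0.834, -0.002], [-0.834, 0.552, 0.002], [-0.001, 0.002, -1.0]]
contact_force: [-8.7, 2.3, 9.9]
width: 0.0438
gripper_force: 60.4
```

Run:
```python
from h import *
st=arm.observe();print(st["clock"],st["position"],st["contact_force"],st["moment"],st["tau"][5],st["width"],st["gripper_force"])
```

```text
15.8 [0.57457332 0.14371259 0.1192421 ] [-8.73723415  2.26196538  9.89108823] [ 0.57649153  1.8169538  -0.13065037] -0.09825649671256542 0.043844758150188616 60.419188141822815
```

The collar is gripped. I'll correct the ~1 mm off-centre and spin the first 64°, which is safe because at least 120° of travel is free.

arm_command(
  motion=[30,0,0.13,-0.05,0,0,0,30,0,0,0.02,0,0,0.1,30,0,0,0.03,0,0,0.14,30,0,0,0.03,0,0,0.14,30,0,0,0.03,0,0,0.14,30,0,0,0.03,0,0,0.14,30,0,0,0.02,0,0,0.1,30,0,0,0,0,0,0],
)

```text
clock: 16.6
position: [0.5749, 0.143, 0.1179]
eef_rot: [[-0.975, -0.222, 0.003], [-0.222, 0.975, -0.0], [-0.002, -0.001, -1.0]]
contact_force: [-0.7, -3.2, 6.1]
width: 0.0439
gripper_force: 61.2
```

```bash
cat > s.py <<'E'
from h import *
M=[];
for i in range(1):
    st=arm.observe();P=np.array(st["position"])
    print(st["clock"],np.round(P,4),"head",round(head(st),2),"F",np.round(st["contact_force"],1),"M",np.round(st["moment"],3),"tau6",round(st["tau"][5],3),"q6",round(st["qpos"][5],3),st["gripper_force"])
E
python3 s.py
```

```text
16.6 [0.5749 0.143  0.1179] head -167.19 F [-0.7 -3.2  6.1] M [-0.317  0.223 -0.031] tau6 1.019 q6 -1.612 61.19613468647003
```

arm_command(
  motion=[30,0,0,0.02,0,0,0.1,30,0,0,0.03,0,0,0.14,30,0,0,0.03,0,0,0.14,30,0,0,0.03,0,0,0.14,30,0,0,0.03,0,0,0.14,30,0,0,0.03,0,0,0.14,30,0,0,0.02,0,0,0.1,30,0,0,0,0,0,0],
)

```text
clock: 17.4
position: [0.5748, 0.1418, 0.1161]
eef_rot: [[-0.78, 0.626, 0.002], [0.626, 0.78, -0.003], [-0.003, -0.001, -1.0]]
contact_force: [-2.5, -8.6, 8.8]
width: 0.0439
gripper_force: 61.6
```

```bash
python3 s.py
python3 - <<'E'
from h import *
g=cams.grab_frame("side")
cv2.imwrite("pics/side5.png",cv2.resize(g["image"][140:240,250:383],(798,600),interpolation=cv2.INTER_CUBIC))
E
python3 s.py
```

```text
17.4 [0.5748 0.1418 0.1161] head 141.25 F [-2.5 -8.6  8.8] M [-1.261  0.55  -0.077] tau6 0.849 q6 -0.713 61.576255559921265
17.45 [0.5747 0.1418 0.1161] head 141.37 F [-4.3 -9.8  8.6] M [-1.253  0.528 -0.057] tau6 0.221 q6 -0.715 61.57548487186432
```

View pics/side5.png

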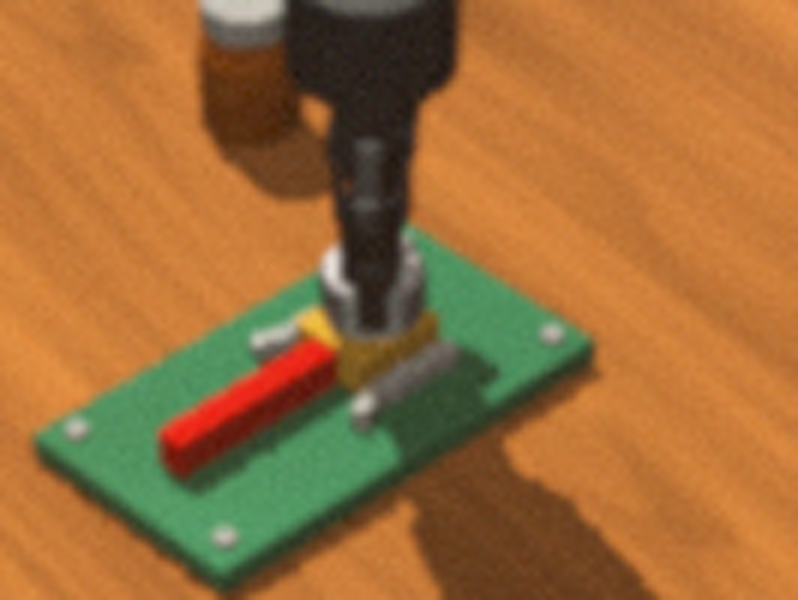

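The side crop shows the gauge home and the collar still slightly above the brass. I'll correct the side load, then go on at 12° per call, reading the moment while turning.

arm_command(
  motion=[30,0,-0.1,-0.06,0,0,0.026,30,0,0,0.005,0,0,0.026,30,0,0,0.005,0,0,0.026,30,0,0,0.005,0,0,0.026,30,0,0,0.005,0,0,0.026,30,0,0,0.005,0,0,0.026,30,0,0,0.005,0,0,0.026,30,0,0,0.005,0,0,0.026],
)

```text
clock: 18.25
position: [0.5744, 0.1414, 0.1158]
eef_rot: [[-0.635, 0.772, 0.003], [0.772, 0.635, -0.002], [-0.003, 0.001, -1.0]]
contact_force: [0.8, -6.4, 3.0]
width: 0.0438
gripper_force: 61.4
```

```bash
python3 s.py
```

```text
18.25 [0.5744 0.1414 0.1158] head 129.45 F [ 0.8 -6.4  3. ] M [-0.946 -0.108  0.037] tau6 -0.286 q6 -0.508 61.38279676437378
```

arm_command(
  motion=[30,0,0,0.005,0,0,0.026,30,0,0,0.005,0,0,0.026,30,0,0,0.005,0,0,0.026,30,0,0,0.005,0,0,0.026,30,0,0,0.005,0,0,0.026,30,0,0,0.005,0,0,0.026,30,0,0,0.005,0,0,0.026,30,0,0,0.005,0,0,0.026],
)

```text
clock: 19.05
position: [0.5742, 0.1413, 0.1154]
eef_rot: [[-0.462, 0.887, 0.002], [0.887, 0.462, -0.002], [-0.003, 0.001, -1.0]]
contact_force: [-1.8, -6.8, 4.7]
width: 0.0439
gripper_force: 61.4
```

```bash
python3 s.py
```

```text
19.05 [0.5742 0.1413 0.1154] head 117.53 F [-1.8 -6.8  4.7] M [-1.121  0.074  0.078] tau6 -0.287 q6 -0.3 61.439908146858215
```

Free-turn baseline: Mz ≈ +0.06 N m, as described, at 119° turned. Contact is possible from here on.

arm_command(
  motion=[30,0,0,0.005,0,0,0.026,30,0,0,0.005,0,0,0.026,30,0,0,0.005,0,0,0.026,30,0,0,0.005,0,0,0.026,30,0,0,0.005,0,0,0.026,30,0,0,0.005,0,0,0.026,30,0,0,0.005,0,0,0.026,30,0,0,0.005,0,0,0.026],
)

```text
clock: 19.85
position: [0.5739, 0.1411, 0.115]
eef_rot: [[-0.269, 0.963, 0.001], [0.963, 0.269, -0.003], [-0.003, 0.0, -1.0]]
contact_force: [-2.0, -8.2, 5.9]
width: 0.0443
gripper_force: 61.6
```

```bash
python3 s.py
```

```text
19.85 [0.5739 0.1411 0.115 ] head 105.61 F [-2.  -8.2  5.9] M [-1.242  0.413  0.037] tau6 -0.288 q6 -0.092 61.55265927314758
```

arm_command(
  motion=[30,-0.1,0,-0.02,0,0,0.026,30,0,0,0.005,0,0,0.026,30,0,0,0.005,0,0,0.026,30,0,0,0.005,0,0,0.026,30,0,0,0.005,0,0,0.026,30,0,0,0.004,0,0,0.026,30,0,0,0.004,0,0,0.026,30,0,0,0.004,0,0,0.026],
)

```text
clock: 20.65
position: [0.5737, 0.1409, 0.1146]
eef_rot: [[-0.064, 0.998, -0.0], [0.998, 0.064, -0.002], [-0.002, -0.0, -1.0]]
contact_force: [-6.3, -4.8, 6.9]
width: 0.0441
gripper_force: 61.7
```

```bash
python3 s.py
```

```text
20.65 [0.5737 0.1409 0.1146] head 93.69 F [-6.3 -4.8  6.9] M [-0.861  0.745  0.076] tau6 -0.288 q6 0.115 61.73782467842102
```

arm_command(
  motion=[30,-0.04,-0.06,-0.02,0,0,0.026,30,0,0,0.004,0,0,0.026,30,0,0,0.004,0,0,0.026,30,0,0,0.004,0,0,0.026,30,0,0,0.004,0,0,0.026,30,0,0,0.004,0,0,0.026,30,0,0,0.004,0,0,0.026,30,0,0,0.004,0,0,0.026],
)

```text
clock: 21.45
position: [0.5733, 0.1409, 0.1142]
eef_rot: [[0.145, 0.989, 0.0], [0.989, -0.145, -0.001], [-0.001, 0.0, -1.0]]
contact_force: [-3.2, -3.4, 6.1]
width: 0.0442
gripper_force: 61.7
```

```bash
python3 s.py
```

```text
21.45 [0.5733 0.1409 0.1142] head 81.68 F [-3.2 -3.4  6.1] M [-0.806  0.475  0.069] tau6 -0.292 q6 0.324 61.653664112091064
```

arm_command(
  motion=[30,0,0,-0.02,0,0,0.026,30,0,0,0.004,0,0,0.026,30,0,0,0.004,0,0,0.026,30,0,0,0.004,0,0,0.026,30,0,0,0.004,0,0,0.026,30,0,0,0.004,0,0,0.026,30,0,0,0.004,0,0,0.026,30,0,0,0.004,0,0,0.026],
)

```text
clock: 22.25
position: [0.573, 0.1409, 0.1138]
eef_rot: [[0.346, 0.938, -0.001], [0.938, -0.346, -0.001], [-0.001, -0.0, -1.0]]
contact_force: [-5.1, -3.7, 5.2]
width: 0.0441
gripper_force: 61.6
```

```bash
python3 s.py
```

```text
22.25 [0.573  0.1409 0.1138] head 69.77 F [-5.1 -3.7  5.2] M [-0.731  0.524  0.062] tau6 -0.291 q6 0.532 61.636165380477905
```

arm_command(
  motion=[30,0,0,0,0,0,0.026,30,0,0,0.004,0,0,0.026,30,0,0,0.004,0,0,0.026,30,0,0,0.004,0,0,0.026,30,0,0,0.004,0,0,0.026,30,0,0,0.004,0,0,0.026,30,0,0,0.004,0,0,0.026,30,0,0,0.004,0,0,0.026],
)

```text
clock: 23.05
position: [0.5727, 0.141, 0.1134]
eef_rot: [[0.532, 0.847, -0.002], [0.847, -0.532, -0.001], [-0.001, -0.001, -1.0]]
contact_force: [-5.8, -3.9, 5.5]
width: 0.0443
gripper_force: 61.7
```

```bash
python3 s.py
```

```text
23.05 [0.5727 0.141  0.1134] head 57.86 F [-5.8 -3.9  5.5] M [-0.663  0.764  0.04 ] tau6 -0.292 q6 0.74 61.70753359794617
```

arm_command(
  motion=[30,0,-0.05,0,0,0,0.026,30,0,0,0.004,0,0,0.026,30,0,0,0.004,0,0,0.026,30,0,0,0.004,0,0,0.026,30,0,0,0.004,0,0,0.026,30,0,0,0.004,0,0,0.026,30,0,0,0.004,0,0,0.026,30,0,0,0.004,0,0,0.026],
)

```text
clock: 23.85
position: [0.5724, 0.1413, 0.1131]
eef_rot: [[0.695, 0.719, -0.001], [0.719, -0.695, -0.001], [-0.001, -0.0, -1.0]]
contact_force: [-5.1, -3.7, 5.7]
width: 0.044
gripper_force: 61.8
```

```bash
python3 s.py
```

```text
23.85 [0.5724 0.1413 0.1131] head 45.95 F [-5.1 -3.7  5.7] M [-0.795  0.588  0.181] tau6 -0.2 q6 0.949 61.7876672744751
```

Mz rose to 0.18 and the joint-6 torque shifted by 0.09, so the collar has touched at about 10 N. I'll hold and read again.

arm_command(
  motion=[30,0,0,0,0,0,0,30,0,0,0,0,0,0,30,0,0,0,0,0,0,30,0,0,0,0,0,0,30,0,0,0,0,0,0,30,0,0,0,0,0,0,30,0,0,0,0,0,0,30,0,0,0,0,0,0],
)

```text
clock: 24.65
position: [0.5724, 0.1413, 0.1131]
eef_rot: [[0.695, 0.719, -0.001], [0.719, -0.695, -0.001], [-0.001, -0.0, -1.0]]
contact_force: [-4.9, -4.0, 5.7]
width: 0.044
gripper_force: 61.8
```

```bash
python3 s.py
```

```text
24.65 [0.5724 0.1413 0.1131] head 45.99 F [-4.9 -4.   5.7] M [-0.784  0.532 -0.03 ] tau6 -0.025 q6 0.948 61.7694354057312
```

arm_command(
  motion=[30,0,0,0,0,0,0.003,30,0,0,0,0,0,0.003,30,0,0,0,0,0,0.003,30,0,0,0,0,0,0.003,30,0,0,0,0,0,0.003,30,0,0,0,0,0,0.003,30,0,0,0,0,0,0.003,30,0,0,0,0,0,0.004],
)

```text
clock: 25.45
position: [0.5724, 0.1413, 0.113]
eef_rot: [[0.712, 0.702, -0.001], [0.702, -0.712, -0.001], [-0.002, -0.0, -1.0]]
contact_force: [-5.6, -3.5, 6.5]
width: 0.0443
gripper_force: 61.8
```

```bash
python3 s.py
```

```text
25.45 [0.5724 0.1413 0.113 ] head 44.58 F [-5.6 -3.5  6.5] M [-0.824  0.619  0.145] tau6 0.098 q6 0.973 61.76423907279968
```

arm_command(
  motion=[30,0,0,0,0,0,0.002,30,0,0,0,0,0,0.002,30,0,0,0,0,0,0.002,30,0,0,0,0,0,0.002,30,0,0,0,0,0,0.002,30,0,0,0,0,0,0.002,30,0,0,0,0,0,0.003,30,0,0,0,0,0,0.003],
)

```text
clock: 26.25
position: [0.5724, 0.1413, 0.113]
eef_rot: [[0.725, 0.689, -0.001], [0.689, -0.725, -0.001], [-0.002, -0.0, -1.0]]
contact_force: [-5.6, -4.2, 5.0]
width: 0.044
gripper_force: 61.8
```

```bash
python3 s.py
```

```text
26.25 [0.5724 0.1413 0.113 ] head 43.55 F [-5.6 -4.2  5. ] M [-0.831  0.55   0.141] tau6 0.131 q6 0.991 61.76474690437317
```

Three turning readings (0.18, 0.15 and 0.14 N m against a 0.06 baseline) put the squeeze near 10 N. I'll release and rise.

arm_command(
  motion=[60,0,0,0,0,0,0,60,0,0,0,0,0,0,75,0,0,0,0,0,0,75,0,0,0,0,0,0,75,0,0,0,0,0,0,75,0,0,0,0,0,0,75,0,0,-0.5,0,0,0,75,0,0,-1.0,0,0,0],
)

```text
clock: 27.05
position: [0.5724, 0.1414, 0.1277]
eef_rot: [[0.725, 0.689, -0.002], [0.689, -0.725, -0.0], [-0.001, -0.001, -1.0]]
contact_force: [0.9, 0.7, 0.6]
width: 0.0642
gripper_force: 0.0
```

arm_command(
  motion=[75,0,0,-2.0,0,0,0,75,0,0,-3.0,0,0,0,75,0,0,-3.0,0,0,0,75,0,0,-2.0,0,0,0,75,-4,0,0,0,0,0,75,-4,0,0,0,0,0,75,0,0,0,0,0,0,75,0,0,0,0,0,0],
)

```text
clock: 27.85
position: [0.5148, 0.0861, 0.2293]
eef_rot: [[0.726, 0.688, 0.002], [0.688, -0.726, 0.0], [0.002, 0.001, -1.0]]
contact_force: [0.5, 0.1, 0.4]
width: 0.0643
gripper_force: 0.0
```

```bash
python3 s.py
python3 - <<'E'
from h import *
st=arm.observe();f=cams.grab_frame("wrist");g=cams.grab_frame("scene")
h=np.radians(7.4);ex=np.array([np.cos(h),np.sin(h)]);ey=np.array([-ex[1],ex[0]])
for n,ff,s,m in(("wred",f,st,mask(f,(0,170,90),(6,255,255))|mask(f,(172,150,80),(180,255,255))),("sred",g,None,red(g))):
    for c in blobs(m,80):
        P=ray(ff,c[:,0],.035,s).astype(np.float32);w=cv2.minAreaRect(P[:,:2].copy());p=np.array(w[0])-[.575,.1425]
        if np.hypot(*p)<.15:print(n,np.round(w[1],4),round(w[2],2),"rel stand",p@ex,p@ey)
cv2.imwrite("pics/fin.png",np.hstack([cv2.resize(f["image"],(400,300)),cv2.resize(g["image"][205:280,370:470],(400,300),interpolation=cv2.INTER_CUBIC)]))
E
```

```text
27.85 [0.5148 0.0861 0.2293] head 43.48 F [0.5 0.1 0.4] M [ 0.049 -0.035  0.007] tau6 -0.048 q6 0.907 0.0
wred [0.0923 0.0146] 7.63 rel stand -0.07494782723651473 0.00018933750631493912
sred [0.0901 0.0157] 7.8 rel stand -0.07672540922738094 -0.001282080813122477
```

View pics/fin.png

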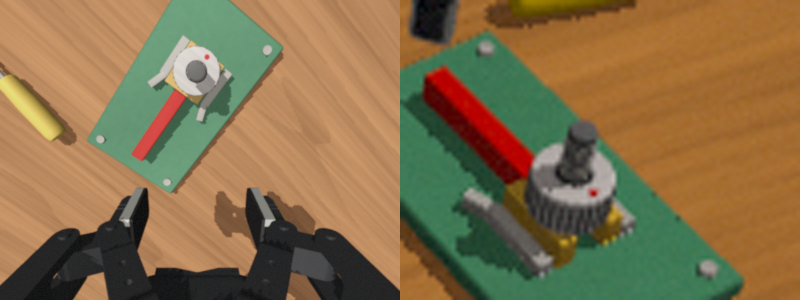

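The picture shows the gauge still home and the collar seated on the brass, its dot turned by about 190° (6.4 mm of travel, within the given range). The hand is clear, so I'm handing in.

```bash
python3 -c "
from rig import arm
print(arm.hand_in())"
```

```text
the job is handed in; nothing more can be done
None
```

The gauge is fully home and nipped under the collar at an estimated 10 N (judged from the turning moment), the arm is clear, and the job was handed in at about 28 s; no verdict came back.

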